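# Tip the finished ornaments into their tub and snap the lid on

### The arm

A 7-joint arm with a two-finger parallel gripper is mounted at the origin on the work surface. World frame = base frame: x ahead of the robot, y to its left, z up, the work surface at z = 0. Lengths are in m, angles in rad, forces in N, time in s.
With the tool pointing down it reaches from about 0.4 to 0.875 m from the base axis. Payload 19.3 kg.
Tool frame: the origin (TCP) lies at the very end of the fingers, on their centre line; the grasp point (between the pads) lies 19 mm behind it; z points along the fingers, y is the line along which they close (so a half turn about z gives the same grasp; the last joint's range is limited). The gripper opens to 85 mm and grips with 20 to 120 N. Pads are 22 mm wide; open, the fingers measure 114 mm over their backs; the gripper's body (76 mm by 85 mm) begins 54 mm behind the grasp point. The pads swing forward as they close: fully open they stand 13 mm farther back than shut.
Start: joints at [1.073, 0.521, -0.036, 1.599, 0.021, 1.021, -0.113], TCP at [0.259, -0.569, 0.207] pointing down, gripper open.
Joint ranges: [-2.91, 2.91], [-0.3, 2.13], [-1.5, 1.42], [0.17, 2.43], [-1.26, 4.41], [0.16, 1.93], [-2.52, 2.52]. Speed limits (rad/s): [1.89, 1.89, 2.39, 2.39, 3.01, 3.01, 3.01].

### API

Orientations are given as [roll, pitch, yaw] about the fixed x, y, z axes, in that order (R = Rz(yaw) Ry(pitch) Rx(roll)).
In Python, from workcell import monitor, optics, workorder gives the robot as it stands.
- The arm moves only by the tool apply_moves, never from a script. Its arguments are lists of equal length, an entry for each row: "linear": the shift along the tool's x, y, z each as a share of 0.1 m, from -1 to 1, a list of three; "delta_rot": the turn, a rotation vector about the tool's x, y, z each as a share of 120 degrees, from -1 to 1, a list of three. A call has exactly 5 rows; each row is the pose to reach, as a shift and turn from the pose commanded when the call began, along the tool's axes at that moment; what a row does not reach only later rows make up. A row lasts 1/12 s, in which the tool goes at most 41.7 mm and 7.16 degrees, less where a joint would pass 70% of its speed; a pose out of reach is approached as far as the arm can. A call with a number of a shift or a turn outside -1 to 1 is refused whole. A call with a gripper value outside its range is refused whole. "gripper" is the opening, from -1 (shut) to 1 (fully open), set as the call begins (left out, the last holds). The fingers move at their own pace and stop on an object; "force" is the grip in N (left out, the last holds). Time passes only in rows, so rows that repeat a pose let the fingers close, or fill a call up. It gives the time, the measured TCP pose, the force, the opening and the grip force at its end, in the units of the state.
- monitor.observe(): the state, without advancing time (a new reading comes with each control period).
- optics.grab_frame(name): name is "side" or "top"; returns (picture, depth): 400x640x3 uint8, red, green, blue; 400x640 float32, m along the optical axis (not along the pixel's ray), 0 where there is no reading.
- optics.camera_info(name): a dict with "fx", "fy", "cx", "cy" (pixels), "rvec" (rotation vector, rad) and "tvec" (3), from world to camera coordinates, as OpenCV has them. Camera axes: x right, y down, z forward; pixel columns grow to the right and rows downward; lengths in m; the calibration is good to about 2 mm. A picture is of the moment at which its call begins. camera_info takes no time and is no camera call.
- workorder.job_done(): hands the job in; it is judged then, once.
The state is a dict: "clock": time; "qpos": joint angles; "qd": joint speeds; "joint_efforts": joint torques, N m; "position": TCP position; "tool_rot": TCP orientation; "force": force on the tool from outside, world axes, zero at the start; "moment": the same for the moment, N m; "grip_width": finger opening in m; "finger_force": force on a finger pad.
Only numpy, scipy, OpenCV 4.12 (cv2) and the standard library are available. Lean on these libraries where they do the work, as an engineer would, in place of code of your own. Each camera call takes 0.05 s, during which the arm holds its last target. There are 200 camera calls.

### The job

Lift the yellow sorting tray by its black upright grip, tip it over the blue tub so that all four painted ornaments slide into the tub, and set the empty tray back down flat on the table. Then put the white lid on the tub and press it down until it snaps fully home, level all round. Leave the other things on the table where they are.

Things in the scene. Friction and masses are not known exactly. Their poses are not given: they have to be found in the camera images.
- tub: Blue open-topped rectangular plastic tub, loose, 0.45 kg, upright on the table. Outside 108 (its x) x 150 (its y) x 92 mm high, walls 4 mm, floor 4 mm. Origin: centre of its underside; z up. In the middle of each wall an orange sprung clip, 24 mm long, 10 mm thick, sticks 5 mm into the mouth, its centre 5 mm below the rim; it gives way outwards.
- tub_rim (a point): Centre of the tub's mouth at rim height, (0, 0, 92) mm in the tub's frame. A lid let go here rests on the clips about 13 mm too high; some 10 to 16 N of downward push on its middle makes it snap home, its plate on the rim and the lid's origin then 72 mm above the tub's origin.
- lid: White rectangular lid, loose, 0.15 kg, on the table right way up. Plate 116 (its x) x 158 (its y) x 4 mm, its top 24 mm above the origin; below it a plug 20 mm deep, 95 x 137 mm at its widest, lower edge bevelled 6 mm at 45 degrees: 2.5 mm play all round in the tub's mouth. Fits either way round. Origin: centre of the plug's underside; z up.
- lid_bar (a point): Middle of the top of the lid's green grip bar, (0, 0, 56) mm in the lid's frame. The bar stands on the plate, 14 mm wide (lid's x), 64 mm long (lid's y), 32 mm high.
- tray: Yellow sorting tray, loose, 0.18 kg, 132 (its x) x 92 (its y) mm, floor 4 mm thick, walls 26 mm high and 4 mm thick on three sides, open at its -x end, where pieces slide out. Outside the +x wall stands a black grip plate 14 mm thick (x 66 to 80 mm), 50 mm wide, 92 mm high. Origin: centre of the tray's underside; z up. Slick: the ornaments slide from 16 to 24 degrees of tilt.
- tray_lip (a point): Middle of the open edge of the tray, on its floor: (-66, 0, 4) mm in the tray's frame
- tray_grip (a point): Point in the tray's black grip plate where it is best gripped across its 14 mm (fingers closing along the tray's x): (73, 0, 74) mm in the tray's frame, 18 mm below the plate's top
- tree: Green painted wooden cone tree, 34 mm across, 36 mm high, 30 g, standing in the tray. Origin: centre of its base
- bauble: Red painted barrel-shaped bauble, 34 mm across, 30 mm high, 30 g, in the tray. Origin: centre of its base
- bell: Brass-coloured bell, 34 mm across, 33 mm high, 30 g, in the tray. Origin: centre of its base
- snow: White painted tapered snow-drop ornament, 34 mm across, 30 mm high, 30 g, in the tray. Origin: centre of its base
- glue: White glue bottle with orange cap, 54 mm across, 160 mm high. Loose. Origin: centre of its underside. Not part of the job; leave it where it stands
- brush_pot: Green pot with three paint brushes, 80 mm across, 95 mm high, brush tips up to 215 mm high. Loose. Origin: centre of its underside. Not part of the job; leave it where it stands
- jar_red: Red paint jar with white cap, 56 mm across, 65 mm high. Loose. Origin: centre of its underside. Not part of the job; leave it where it stands
- jar_blue: Blue paint jar with white cap, 56 mm across, 65 mm high. Loose. Origin: centre of its underside. Not part of the job; leave it where it stands
- tape: Roll of yellow tape lying flat, 90 mm across, 35 mm high. Loose. Origin: centre of its underside. Not part of the job; leave it where it stands
- tissue_box: Striped tissue box, 100 (its x) x 180 (its y) x 60 mm high. Loose. Origin: centre of its underside. Not part of the job; leave it where it stands
- bucket: Yellow open paint bucket, 120 mm across, 100 mm high. Loose. Origin: centre of its underside. Not part of the job; leave it where it stands

How it is judged:
On the way, in this order (a step that is already met when the one before it is completed fails the run):
1. the tray, with all four ornaments on it, is tipped with its open end over the tub (angle between tray's own z axis and vertical above 0.15 rad and horizontal distance between tray_lip and tub below 0.12 m and height (world z) of tray_lip above 0.08 m and distance between each of tree, bauble, bell, snow and tray below 0.1 m).
2. all four ornaments are in the tub (x of tree in the frame of tub between -0.055 and 0.055 m and y of tree in the frame of tub between -0.075 and 0.075 m and z of tree in the frame of tub between 0 and 0.088 m and x of bauble in the frame of tub between -0.055 and 0.055 m and y of bauble in the frame of tub between -0.075 and 0.075 m and z of bauble in the frame of tub between 0 and 0.088 m and x of bell in the frame of tub between -0.055 and 0.055 m and y of bell in the frame of tub between -0.075 and 0.075 m and z of bell in the frame of tub between 0 and 0.088 m and x of snow in the frame of tub between -0.055 and 0.055 m and y of snow in the frame of tub between -0.075 and 0.075 m and z of snow in the frame of tub between 0 and 0.088 m), for 0.2 s.
3. the empty tray is set down flat on the table and let go (angle between tray's own z axis and vertical below 0.08 rad and height (world z) of tray below 0.008 m and contact force between the fingers and tray below 0.2 N), for 0.2 s.
4. the lid is fully home while the robot is on it, pressing it (x of lid in the frame of tub between -0.006 and 0.006 m and y of lid in the frame of tub between -0.006 and 0.006 m and z of lid in the frame of tub below 0.0745 m and angle between the z axis of lid and the z axis of tub, either way round below 0.03 rad and angle between lid's own z axis and vertical below 0.1 rad and contact force between any of the fingers, the arm and lid above 1 N), for 0.05 s.
At the end, for the whole second after the job is handed in: All four ornaments lie inside the tub; the lid is fully home on it (origin within 74.5 mm above the tub's, within 6 mm of centred, level with the rim within 0.03 rad); the tub stands upright on the table; the tray lies flat on the table (within 0.08 rad); everything is at rest (all of step 2 and x of lid in the frame of tub between -0.006 and 0.006 m and y of lid in the frame of tub between -0.006 and 0.006 m and z of lid in the frame of tub below 0.0745 m and angle between the z axis of lid and the z axis of tub, either way round below 0.03 rad and angle between lid's own z axis and vertical below 0.1 rad and angle between tray's own z axis and vertical below 0.08 rad and height (world z) of each of tray, tub below 0.008 m and angle between tub's own z axis and vertical below 0.06 rad and linear speed of each of lid, tub, tray below 0.03 m/s); the robot touches nothing.
It fails at once if another thing on the table is pushed more than 30 mm (distance of any of glue, brush_pot, jar_red, jar_blue, tape, tissue_box, bucket from where it was at the start of the episode above 0.03 m).
It fails at once if another thing on the table is tipped over (angle between any of glue, brush_pot, jar_red, jar_blue, tape, tissue_box, bucket's own z axis and vertical above 0.35 rad).
It fails at once if the tub is knocked over (angle between tub's own z axis and vertical above 0.5 rad).
It also fails if it takes over 69 s, if anything falls off the work surface, if the arm or the gripper's body presses on something with over 40 N, if the wrist force passes 120 N, or if a joint passes its speed limit or range.

## Working session

There is one attempt and no reset: what is moved stays moved. The work goes in short steps, Python scripts to look and compute and a tool call to move; the robot and the scene stay as the last step left them, time stands still between calls to the robot, and variables do not carry over. Pictures are saved under pics/ and viewed, at most 10 in all, crops included, and the job is handed in when it is done.

Besides the shell and the picture viewer there is one more tool, called after "Emit:" by a JSON object that holds its "name" and its "arguments", one argument or row to a line. apply_moves: Moves the arm, as the interface text tells. Its arguments: {"type":"object","properties":{"linear":{"type":"array"},"delta_rot":{"type":"array"},"gripper":{"type":"number"},"force":{"type":"number"}},"required":["linear","delta_rot"]}

```bash
mkdir -p pics; ls
cat > h.py <<'E'
import numpy as np, cv2
from scipy.spatial.transform import Rotation as R
from workcell import monitor, optics, workorder
def cam(n):
    c=optics.camera_info(n); return c,R.from_rotvec(c["rvec"]).as_matrix(),np.array(c["tvec"])
def cloud(n,d):
    c,M,t=cam(n); v,u=np.mgrid[:400,:640]
    p=np.stack([(u-c["cx"])/c["fx"]*d,(v-c["cy"])/c["fy"]*d,d],-1)
    return (p-t)@M   # world points
def ray(n,uv,z):
    c,M,t=cam(n); uv=np.atleast_2d(uv).astype(float)
    r=np.c_[(uv[:,0]-c["cx"])/c["fx"],(uv[:,1]-c["cy"])/c["fy"],np.ones(len(uv))]@M; o=-t@M
    return o+r*((z-o[2])/r[:,2])[:,None]
def grab(n,f=None):
    im,d=optics.grab_frame(n)
    if f: cv2.imwrite("pics/"+f,im[:,:,::-1]); np.savez("pics/"+f+".npz",im=im,d=d)
    return im,d
E
python3 - <<'E'
from h import *
for n in ("top","side"):
    grab(n,n+"0.png"); c,M,t=cam(n); print(n,c["fx"],c["cx"],c["cy"],-t@M,M[2])
s=monitor.observe(); print(s)
E
```

```text
pics
top 512.8072801197089 310.7017188668793 197.0900111313655 [0.35703102 0.01576617 1.6345417 ] [ 0.15730701 -0.01683954 -0.98740616]
side 512.1769517133129 316.8676815378868 192.07639141914598 [0.48046404 0.78523917 1.05059622] [ 0.07929674 -0.63159306 -0.77123423]
{'clock': 0.1, 'qpos': array([ 1.07281841,  0.52193168, -0.03630878,  1.59991745,  0.02120004,
        1.02108094, -0.11279541]), 'qd': array([-2.15590342e-05, -1.52233457e-03,  8.35895823e-04,  2.92201344e-04,
        1.04830447e-04, -9.19569788e-04, -4.03345376e-04]), 'joint_efforts': array([ 7.01008074e-03, -9.28491640e+01,  1.98563799e+00, -3.70532441e+01,
        1.83056539e-02,  5.39737419e-03, -1.79324270e-04]), 'position': array([ 0.25911611, -0.56842601,  0.20630968]), 'tool_rot': array([-3.14064303e+00,  7.41862876e-05,  4.27754814e-01]), 'force': array([-0.20240282,  0.04911788,  0.12252541]), 'moment': array([0.01470407, 0.0131601 , 0.00697593]), 'finger_force': 0.0, 'grip_width': 0.0855166757410744}
```

View pics/top0.png

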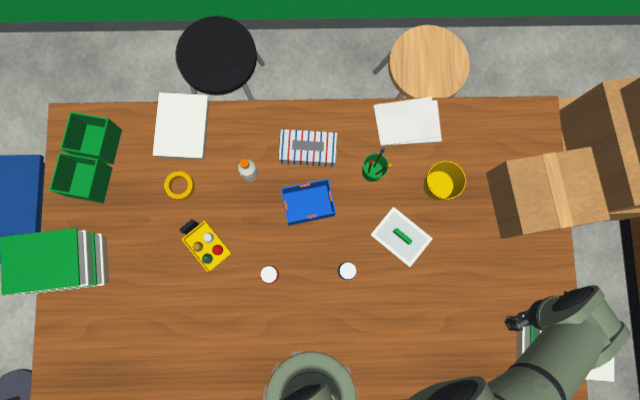

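View pics/side0.png

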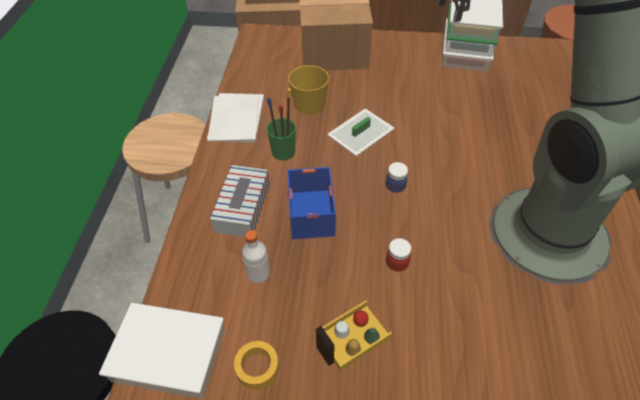

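The top view shows the tray at (206,245), with its black grip at (190,227) and its open end to the lower right. The tub is at (308,202) with its long axis roughly along columns. The lid is at (402,237), the glue bottle at (247,170), and the jars at (269,274) and (347,271). The side view agrees: tub at (312,203), tray at (355,335), lid at (361,131).

```bash
cat > m.py <<'E'
from h import *
def rect(P): 
    r=cv2.minAreaRect((P[:,:2]*1000).astype(np.float32)); return np.round(r[0],1),np.round(r[1],1),round(r[2],1)
def measure(n,im,d):
    W=cloud(n,d); H=cv2.cvtColor(im,cv2.COLOR_RGB2HSV); h,s,v=[H[...,i].astype(int) for i in range(3)]
    z=W[...,2]; x=W[...,0]; y=W[...,1]
    def sel(m,x0,x1,y0,y1,z0,z1): return W[m&(d>0)&(x>x0)&(x<x1)&(y>y0)&(y<y1)&(z>z0)&(z<z1)]
    o={}
    o['tubrim']=sel((h>100)&(h<125)&(s>120),.3,.62,-.12,.15,.082,.1)
    o['tubout']=sel((h>100)&(h<125)&(s>120),.3,.62,-.12,.15,.01,.1)
    o['lid']=sel((s<60)&(v>120),.2,.45,-.45,-.15,.012,.04)
    o['bar']=sel((h>45)&(h<90)&(s>80),.2,.45,-.45,-.15,.045,.08)
    o['tray']=sel((h>20)&(h<33)&(s>120),.1,.4,.15,.5,.02,.035)
    o['trayall']=sel((h>20)&(h<33)&(s>120),.1,.4,.15,.5,-.01,.035)
    o['grip']=sel((v<70),.1,.45,.2,.5,.07,.11)
    return o
if __name__=="__main__":
    for n in ("top","side"):
        a=np.load(f"pics/{n}0.png.npz"); o=measure(n,a["im"],a["d"])
        for k,P in o.items():
            if len(P)>4: print(n,k,len(P),rect(P),"z med/max",np.round([np.median(P[:,2]),P[:,2].max()],4))
            else: print(n,k,len(P))
E
python3 m.py
python3 - <<'E'
from h import *
print(ray("top",[[206,245],[308,202],[402,237],[190,227]],.03))
a=np.load("pics/top0.png.npz");W=cloud("top",a["d"]);print(W[[270,274,170,165,165,148],[269,347,247,374,379,308]].round(3));
E
```

```text
top tubrim 113 (array([586.2,  -2.7]), array([ 95.2, 148.4]), 10.7) z med/max [0.0909 0.0983]
top tubout 244 (array([491.7,  -9.5]), array([267. , 156.5]), 3.8) z med/max [0.0763 0.0983]
top lid 406 (array([ 420.1, -308.7]), array([121.6,  59.7]), 89.9) z med/max [0.0228 0.0333]
top bar 0
top tray 9 (array([393.7, 318.8]), array([16. ,  4.1]), 38.5) z med/max [0.026  0.0302]
top trayall 30 (array([393.6, 310.3]), array([12.6, 27.4]), 0.3) z med/max [0.0085 0.0302]
top grip 0
side tubrim 192 (array([587.5,  -2.7]), array([ 90.7, 154.4]), 9.4) z med/max [0.0899 0.0971]
side tubout 1247 (array([587.9,  -2.5]), array([ 90.9, 156. ]), 9.7) z med/max [0.0525 0.0971]
side lid 307 (array([ 421.2, -308.2]), array([112.7,  57.2]), 89.3) z med/max [0.0235 0.0295]
side bar 0
side tray 13 (array([395.2, 317.6]), array([11.8,  3.3]), 46.2) z med/max [0.024  0.0263]
side trayall 24 (array([394.7, 314.4]), array([19.4,  8.1]), 83.1) z med/max [0.0211 0.0263]
side grip 0
[[ 0.46742128  0.31738747  0.03      ]
 [ 0.59708023 -0.00273686  0.03      ]
 [ 0.48078163 -0.29551631  0.03      ]
 [ 0.5246002   0.36799281  0.03      ]]
[[ 0.386  0.12   0.062]
 [ 0.369 -0.116  0.065]
 [ 0.685  0.18   0.118]
 [ 0.71  -0.214  0.047]
 [ 0.717 -0.235  0.013]
 [ 0.766 -0.006  0.055]]
```

Windows were guessed wrong; fixing them.

```bash
sed -i "s/\.3,\.62,-\.12,\.15/.5,.69,-.12,.12/; s/\.3,\.62,-\.12,\.15/.5,.69,-.12,.12/; s/\.2,\.45,-\.45,-\.15/.37,.59,-.43,-.17/; s/\.1,\.4,\.15,\.5,/.36,.58,.2,.44,/; s/\.1,\.45,\.2,\.5/.45,.6,.28,.45/" m.py; python3 m.py
python3 - <<'E'
from m import *
for n in("top","side"):
    a=np.load(f"pics/{n}0.png.npz");W=cloud(n,a["d"]);H=cv2.cvtColor(a["im"],cv2.COLOR_RGB2HSV).astype(int)
    h,s,v=H[...,0],H[...,1],H[...,2];x,y,z=W[...,0],W[...,1],W[...,2]
    for k,m in dict(red=((h<8)|(h>172))&(s>140)&(z>.012),green=(h>45)&(h<95)&(s>60)&(z>.012),brass=(h>12)&(h<22)&(s>70)&(z>.012),white=(s<60)&(v>120)&(z>.012)).items():
        P=W[m&(x>.38)&(x<.56)&(y>.22)&(y<.40)]
        print(n,k,len(P),np.median(P,0).round(3) if len(P) else "")
    P=W[(x>.3)&(x<.85)&(y>-.3)&(y<.45)&(z>.1)]; print("tall:",len(P))
    for nm,b in dict(glue=(.63,.75,.12,.25),pot=(.62,.78,-.28,-.12),bucket=(.55,.75,-.48,-.3),tissue=(.7,.85,-.12,.12),jr=(.34,.43,.07,.17),jb=(.34,.43,-.17,-.07),tape=(.55,.7,.33,.47)).items():
        P=W[(x>b[0])&(x<b[1])&(y>b[2])&(y<b[3])&(z>.025)]
        print(nm,len(P),P.min(0).round(3),P.max(0).round(3))
E
```

```text
top tubrim 199 (array([593. ,  -1.9]), array([108.8, 149.2]), 10.7) z med/max [0.0907 0.0983]
top tubout 514 (array([592.7,  -1.8]), array([109.4, 149.1]), 10.4) z med/max [0.0678 0.0983]
top lid 1705 (array([ 482.6, -294. ]), array([158.4, 116.8]), 49.1) z med/max [0.0233 0.0389]
top bar 100 (array([ 482.5, -293.3]), array([63.5, 14.3]), 48.8) z med/max [0.0544 0.0629]
top tray 190 (array([466.8, 321.8]), array([133.8,  92.1]), 38.8) z med/max [0.0256 0.0342]
top trayall 1037 (array([467.7, 322.2]), array([139.2,  93.2]), 38.8) z med/max [0.0045 0.0342]
top grip 88 (array([521.9, 363.7]), array([15.3, 46. ]), 38.9) z med/max [0.0885 0.0979]
side tubrim 278 (array([595.5,  -1.3]), array([105.4, 154.9]), 10.6) z med/max [0.0898 0.0971]
side tubout 1694 (array([595.3,  -0.7]), array([105.4, 156.3]), 10.6) z med/max [0.0534 0.0971]
side lid 1389 (array([ 486., -294.]), array([162.8, 120.9]), 49.5) z med/max [0.0238 0.0316]
side bar 95 (array([ 485. , -292.9]), array([62.1, 15.7]), 50.3) z med/max [0.054  0.0588]
side tray 306 (array([469.3, 321. ]), array([130.8,  93.5]), 39.3) z med/ma
[... 523 characters left out ...]
713 -0.096  0.025] [0.828 0.087 0.071]
jr 258 [0.347 0.097 0.028] [0.399 0.15  0.074]
jb 254 [ 0.354 -0.141  0.026] [ 0.406 -0.091  0.073]
tape 365 [0.613 0.363 0.025] [0.7   0.453 0.046]
side red 167 [0.455 0.289 0.031]
side green 40 [0.43  0.321 0.036]
side brass 895 [0.48  0.355 0.025]
side white 164 [0.493 0.319 0.032]
tall: 705
glue 915 [0.673 0.166 0.025] [0.726 0.215 0.162]
pot 1081 [ 0.661 -0.251  0.025] [ 0.74  -0.17   0.212]
bucket 1280 [ 0.592 -0.48   0.025] [ 0.71  -0.362  0.106]
tissue 2697 [ 0.719 -0.097  0.025] [0.833 0.093 0.068]
jr 550 [0.35  0.098 0.025] [0.404 0.151 0.07 ]
jb 429 [ 0.356 -0.142  0.025] [ 0.409 -0.09   0.068]
tape 883 [0.617 0.363 0.025] [0.7   0.453 0.038]
```

```bash
cat > plan.py <<'E'
import sys
from h import *
def down(yaw,tilt=0):  # tool down at yaw deg; tilt = turn about tool x, deg
    return R.from_euler('z',yaw,degrees=True)*R.from_euler('x',np.pi)*R.from_euler('x',tilt,degrees=True)
def state():
    s=monitor.observe(); r=s["tool_rot"]
    print("t",s["clock"],"pos",s["position"].round(4),"rpy",np.degrees(r).round(2),"F",s["force"].round(1),"w",s["grip_width"].__round__(4),"ff",round(float(s["finger_force"]),1),"q",s["qpos"].round(2))
    return s["position"],R.from_euler('xyz',r)
def plan(p,r,tp,tr,n,label=""):
    """n equal calls from pose p,r to tp,tr: prints the last row of each call, in shares"""
    p,tp=np.array(p,float),np.array(tp,float)
    for k in range(n):
        q=p+(tp-p)/(n-k); w=R.from_rotvec((r.inv()*tr).as_rotvec()/(n-k))
        L=np.round(r.inv().apply(q-p)/.1,3); D=np.round(np.degrees(w.as_rotvec())/120,3)
        print(label,k,L.tolist(),D.tolist())
        p=p+r.apply(L*.1); r=r*R.from_rotvec(np.radians(D*120))
    return p,r
E
python3 - <<'E'
from plan import *
p,r=state()
p,r=plan(p,r,[.47,0,.22],down(90),6,"A")
p,r=plan(p,r,[.524,.366,.16],down(128.8),4,"B")
E
```

```text
t 0.1 pos [ 0.2591 -0.5684  0.2063] rpy [-179.95    0.     24.51] F [-0.2  0.   0.1] w 0.0855 ff 0.0 q [ 1.07  0.52 -0.04  1.6   0.02  1.02 -0.11]
A 0 [0.713, -0.716, -0.022] [-0.0, -0.0, -0.091]
A 1 [0.836, -0.568, -0.022] [-0.0, -0.0, -0.091]
A 2 [0.928, -0.4, -0.022] [-0.0, -0.0, -0.091]
A 3 [0.987, -0.217, -0.022] [-0.0, -0.0, -0.091]
A 4 [1.01, -0.026, -0.023] [-0.0, -0.0, -0.091]
A 5 [0.997, 0.166, -0.022] [-0.0, -0.0, -0.091]
B 0 [0.915, 0.136, 0.151] [-0.0, -0.0, -0.081]
B 1 [0.879, 0.288, 0.151] [-0.0, -0.0, -0.081]
B 2 [0.817, 0.432, 0.15] [0.0, -0.0, -0.081]
B 3 [0.733, 0.564, 0.151] [0.0, -0.0, -0.08]
```

Emit:
{"name": "apply_moves", "arguments": {
  "linear": [
    [0.24,-0.24,-0.02],
    [0.48,-0.48,-0.02],
    [0.71,-0.72,-0.02],
    [0.71,-0.72,-0.02],
    [0.71,-0.72,-0.02]
  ],
  "delta_rot": [
    [0,0,-0.03],
    [0,0,-0.06],
    [0,0,-0.09],
    [0,0,-0.09],
    [0,0,-0.09]
  ],
  "gripper": 1
}}

```text
clock: 0.52
position: [0.2948, -0.4724, 0.209]
tool_rot: [-3.142, -0.0, 0.619]
force: [-0.5, -1.6, 0.1]
grip_width: 0.0852
finger_force: 0.0
```

Emit:
{"name": "apply_moves", "arguments": {
  "linear": [
    [0.28,-0.19,-0.02],
    [0.56,-0.38,-0.02],
    [0.84,-0.57,-0.02],
    [0.84,-0.57,-0.02],
    [0.84,-0.57,-0.02]
  ],
  "delta_rot": [
    [0,0,-0.03],
    [0,0,-0.06],
    [0,0,-0.09],
    [0,0,-0.09],
    [0,0,-0.09]
  ]
}}

```text
clock: 0.93
position: [0.3301, -0.3782, 0.2109]
tool_rot: [3.141, -0.0, 0.806]
force: [0.8, -1.5, 0.9]
grip_width: 0.0853
finger_force: 0.0
```

Run:
```python
from plan import *
p,r=state()
```

```text
t 0.9333 pos [ 0.3301 -0.3782  0.2109] rpy [179.99  -0.    46.18] F [ 0.8 -1.5  0.9] w 0.0853 ff 0.0 q [ 0.88  0.33 -0.18  1.91  0.07  0.91 -0.1 ]
```

Emit:
{"name": "apply_moves", "arguments": {
  "linear": [
    [0.31,-0.13,-0.02],
    [0.62,-0.26,-0.02],
    [0.93,-0.4,-0.02],
    [0.93,-0.4,-0.02],
    [0.93,-0.4,-0.02]
  ],
  "delta_rot": [
    [0,0,-0.03],
    [0,0,-0.06],
    [0,0,-0.09],
    [0,0,-0.09],
    [0,0,-0.09]
  ]
}}

```text
clock: 1.35
position: [0.3656, -0.284, 0.2128]
tool_rot: [3.141, 0.0, 0.993]
force: [-1.2, -1.2, 0.4]
grip_width: 0.0853
finger_force: 0.0
```

Emit:
{"name": "apply_moves", "arguments": {
  "linear": [
    [0.33,-0.07,-0.02],
    [0.66,-0.14,-0.02],
    [0.99,-0.22,-0.02],
    [0.99,-0.22,-0.02],
    [0.99,-0.22,-0.02]
  ],
  "delta_rot": [
    [0,0,-0.03],
    [0,0,-0.06],
    [0,0,-0.09],
    [0,0,-0.09],
    [0,0,-0.09]
  ]
}}

```text
clock: 1.77
position: [0.4013, -0.1894, 0.2147]
tool_rot: [3.142, -0.0, 1.181]
force: [0.3, -0.8, -1.0]
grip_width: 0.0856
finger_force: 0.0
```

Emit:
{"name": "apply_moves", "arguments": {
  "linear": [
    [0.33,-0.01,-0.02],
    [0.66,-0.02,-0.02],
    [1.0,-0.03,-0.02],
    [1.0,-0.03,-0.02],
    [1.0,-0.03,-0.02]
  ],
  "delta_rot": [
    [0,0,-0.03],
    [0,0,-0.06],
    [0,0,-0.09],
    [0,0,-0.09],
    [0,0,-0.09]
  ]
}}

```text
clock: 2.18
position: [0.4365, -0.0959, 0.2166]
tool_rot: [-3.141, -0.0, 1.369]
force: [-1.1, -0.7, -0.4]
grip_width: 0.0854
finger_force: 0.0
```

Emit:
{"name": "apply_moves", "arguments": {
  "linear": [
    [0.33,0.05,-0.02],
    [0.66,0.1,-0.02],
    [1.0,0.17,-0.02],
    [1.0,0.17,-0.02],
    [1.0,0.17,-0.02]
  ],
  "delta_rot": [
    [0,0,-0.03],
    [0,0,-0.06],
    [0,0,-0.09],
    [0,0,-0.09],
    [0,0,-0.09]
  ]
}}

```text
clock: 2.6
position: [0.4731, -0.0015, 0.2184]
tool_rot: [-3.141, -0.0, 1.557]
force: [0.2, -1.6, 0.1]
grip_width: 0.0853
finger_force: 0.0
```

Emit:
{"name": "apply_moves", "arguments": {
  "linear": [
    [0.3,0.04,0.05],
    [0.6,0.09,0.1],
    [0.92,0.14,0.1],
    [0.92,0.14,0.1],
    [0.92,0.14,0.1]
  ],
  "delta_rot": [
    [0,0,-0.03],
    [0,0,-0.06],
    [0,0,-0.08],
    [0,0,-0.08],
    [0,0,-0.08]
  ]
}}

```text
clock: 3.02
position: [0.488, 0.09, 0.2084]
tool_rot: [-3.141, 0.0, 1.724]
force: [-0.8, -1.4, -0.8]
grip_width: 0.0857
finger_force: 0.0
```

Emit:
{"name": "apply_moves", "arguments": {
  "linear": [
    [0.3,0.1,0.05],
    [0.6,0.2,0.1],
    [0.88,0.29,0.1],
    [0.88,0.29,0.1],
    [0.88,0.29,0.1]
  ],
  "delta_rot": [
    [0,0,-0.03],
    [0,0,-0.06],
    [0,0,-0.08],
    [0,0,-0.08],
    [0,0,-0.08]
  ]
}}

```text
clock: 3.43
position: [0.5032, 0.1812, 0.1983]
tool_rot: [-3.141, 0.0, 1.892]
force: [-0.0, 0.3, -0.5]
grip_width: 0.0854
finger_force: 0.0
```

Emit:
{"name": "apply_moves", "arguments": {
  "linear": [
    [0.28,0.15,0.05],
    [0.56,0.3,0.1],
    [0.82,0.43,0.1],
    [0.82,0.43,0.1],
    [0.82,0.43,0.1]
  ],
  "delta_rot": [
    [0,0,-0.03],
    [0,0,-0.06],
    [0,0,-0.08],
    [0,0,-0.08],
    [0,0,-0.08]
  ]
}}

```text
clock: 3.85
position: [0.5181, 0.2724, 0.1883]
tool_rot: [-3.141, 0.001, 2.059]
force: [0.2, -0.3, -0.3]
grip_width: 0.0856
finger_force: 0.0
```

Run:
```python
from plan import *
p,r=state()
p,r=plan(p,r,[.524,.3655,.15],down(128.8),1,"B")
p,r=plan(p,r,[.524,.3655,.055],down(128.8),1,"C")
```

```text
t 3.85 pos [0.5181 0.2724 0.1883] rpy [-1.7994e+02  4.0000e-02  1.1798e+02] F [ 0.2 -0.3 -0.3] w 0.0856 ff 0.0 q [-0.13  0.55 -0.65  1.7   0.38  1.02 -0.43]
B 0 [0.794, 0.489, 0.382] [-0.001, 0.0, -0.09]
C 0 [0.001, -0.0, 0.95] [0.0, 0.0, -0.0]
```

Emit:
{"name": "apply_moves", "arguments": {
  "linear": [
    [0.26,0.16,0.12],
    [0.52,0.32,0.24],
    [0.79,0.49,0.38],
    [0.79,0.49,0.38],
    [0.79,0.49,0.38]
  ],
  "delta_rot": [
    [0,0,-0.03],
    [0,0,-0.06],
    [0,0,-0.09],
    [0,0,-0.09],
    [0,0,-0.09]
  ]
}}

```text
clock: 4.27
position: [0.5239, 0.365, 0.1497]
tool_rot: [-3.14, 0.001, 2.248]
force: [0.5, -0.9, 1.0]
grip_width: 0.0854
finger_force: 0.0
```

Run:
```python
from plan import *
p,r=state()
for n in ("top","side"):
    im,d=grab(n,n+"1.png")
    o=__import__('m').measure(n,im,d)
    for k in("tray","grip"): print(n,k,len(o[k]),__import__('m').rect(o[k]) if len(o[k])>4 else "")
p,r=plan(p,r,[.524,.3655,.055],down(128.8),1,"C")
```

```text
t 4.2667 pos [0.5239 0.365  0.1497] rpy [-1.7988e+02  4.0000e-02  1.2880e+02] F [ 0.5 -0.9  1. ] w 0.0854 ff 0.0 q [-0.28  0.68 -0.66  1.59  0.47  1.04 -0.4 ]
top tray 0 
top grip 0 
side tray 308 (array([469.4, 321.1]), array([131.9,  93.9]), 39.6)
side grip 227 (array([525.3, 366.9]), array([13.6, 49.7]), 38.6)
C 0 [0.004, 0.006, 0.947] [-0.001, 0.0, -0.0]
```

Emit:
{"name": "apply_moves", "arguments": {
  "linear": [
    [0,0.01,0.25],
    [0,0.01,0.5],
    [0,0.01,0.75],
    [0,0.01,0.95],
    [0,0.01,0.95]
  ],
  "delta_rot": [
    [0,0,0],
    [0,0,0],
    [0,0,0],
    [0,0,0],
    [0,0,0]
  ]
}}

```text
clock: 4.78
position: [0.5241, 0.3636, 0.0529]
tool_rot: [-3.137, 0.001, 2.247]
force: [0.2, -1.3, -0.9]
grip_width: 0.0853
finger_force: 0.0
```

Emit:
{"name": "apply_moves", "arguments": {
  "linear": [
    [0,0,0],
    [0,0,0],
    [0,0,0],
    [0,0,0],
    [0,0,0]
  ],
  "delta_rot": [
    [0,0,0],
    [0,0,0],
    [0,0,0],
    [0,0,0],
    [0,0,0]
  ],
  "gripper": -1,
  "force": 80
}}

```text
clock: 5.2
position: [0.5248, 0.3675, 0.0568]
tool_rot: [3.14, 0.0, 2.25]
force: [-1.1, 0.4, 0.1]
grip_width: 0.0257
finger_force: 0.0
```

Emit:
{"name": "apply_moves", "arguments": {
  "linear": [
    [0,0,0],
    [0,0,0],
    [0,0,0],
    [0,0,0],
    [0,0,0]
  ],
  "delta_rot": [
    [0,0,0],
    [0,0,0],
    [0,0,0],
    [0,0,0],
    [0,0,0]
  ]
}}

```text
clock: 5.62
position: [0.5244, 0.3674, 0.0567]
tool_rot: [3.141, 0.0, 2.25]
force: [-3.2, -3.1, 11.3]
grip_width: 0.0114
finger_force: 78.7
```

Run:
```python
from plan import *
p,r=state()
# tray pose to tool: grip in tray frame (73,0,74) at tool (0,0,-19mm); tool y = tray x
def tcp(lip,psi,th):
    x=np.array([np.cos(psi)*np.cos(th),np.sin(psi)*np.cos(th),np.sin(th)]); z=np.array([-np.cos(psi)*np.sin(th),-np.sin(psi)*np.sin(th),np.cos(th)])
    g=np.array(lip)+.139*x+.070*z-.019*z
    y=np.cross(z,x); return g,R.from_matrix(np.c_[y,x,-z])
T=np.radians(10.6); ey=np.array([-np.sin(T),np.cos(T),0]); c=np.array([.594,-.0015,0])
psi=T+np.pi/2
for s,z,th in ((.045,.125,0),(.045,.11,12),(.045,.105,25),(.045,.10,36)):
    g,q=tcp(c+s*ey+[0,0,z],psi,np.radians(th)); print(th,g.round(4),q.as_euler('xyz',True).round(1))
p,r=plan(p,r,[.524,.366,.20],down(128.8),2,"lift")
```

```text
t 5.6167 pos [0.5244 0.3674 0.0567] rpy [1.7998e+02 2.0000e-02 1.2890e+02] F [-3.2 -3.1 11.3] w 0.0114 ff 78.7 q [-0.32  0.79 -0.6   1.65  0.55  0.88 -0.46]
0 [0.5602 0.1794 0.176 ] [-180.     0.  -169.4]
12 [0.5627 0.166  0.1888] [ 168.     0.  -169.4]
25 [0.5665 0.1454 0.21  ] [ 155.     0.  -169.4]
36 [0.5706 0.1238 0.223 ] [ 144.     0.  -169.4]
lift 0 [-0.005, -0.006, -0.717] [0.0, 0.0, 0.0]
lift 1 [-0.004, -0.006, -0.716] [0.0, 0.0, 0.001]
```

Emit:
{"name": "apply_moves", "arguments": {
  "linear": [
    [0,0,-0.06],
    [0,0,-0.18],
    [0,0,-0.36],
    [0,0,-0.54],
    [0,0,-0.7]
  ],
  "delta_rot": [
    [0,0,0],
    [0,0,0],
    [0,0,0],
    [0,0,0],
    [0,0,0]
  ]
}}

```text
clock: 6.03
position: [0.5243, 0.3676, 0.1277]
tool_rot: [3.141, -0.0, 2.25]
force: [0.3, -0.1, -2.9]
grip_width: 0.0117
finger_force: 78.4
```

Emit:
{"name": "apply_moves", "arguments": {
  "linear": [
    [0,0,-0.16],
    [0,0,-0.32],
    [0,0,-0.44],
    [0,0,-0.5],
    [0,0,-0.5]
  ],
  "delta_rot": [
    [0,0,0],
    [0,0,0],
    [0,0,0],
    [0,0,0],
    [0,0,0]
  ]
}}

```text
clock: 6.45
position: [0.5247, 0.3678, 0.1773]
tool_rot: [3.14, 0.0, 2.25]
force: [0.3, 0.4, -2.3]
grip_width: 0.0113
finger_force: 78.5
```

Run:
```python
from plan import *
p,r=state()
a,_=grab("top","top2.png"); b,_=grab("side","side2.png")
cv2.imwrite("pics/v2.png",np.hstack([a[150:300,120:420],b[180:400,250:550][:150]])[:,:,::-1].repeat(1,0))
cv2.imwrite("pics/v2.png",cv2.resize(np.vstack([a[120:300,140:440],b[180:400,250:550]])[:,:,::-1],None,fx=1.5,fy=1.5))
p,r=plan(p,r,[.5602,.1794,.185],down(190.6),4,"carry")
```

```text
t 6.45 pos [0.5247 0.3678 0.1773] rpy [1.7989e+02 1.0000e-02 1.2890e+02] F [ 0.3  0.4 -2.3] w 0.0113 ff 78.5 q [-0.27  0.65 -0.68  1.56  0.45  1.08 -0.38]
carry 0 [-0.422, -0.227, -0.02] [0.0, 0.0, -0.129]
carry 1 [-0.347, -0.331, -0.019] [0.0, 0.0, -0.128]
carry 2 [-0.246, -0.411, -0.02] [0.0, 0.0, -0.129]
carry 3 [-0.128, -0.462, -0.019] [0.0, 0.001, -0.128]
```

View pics/v2.png

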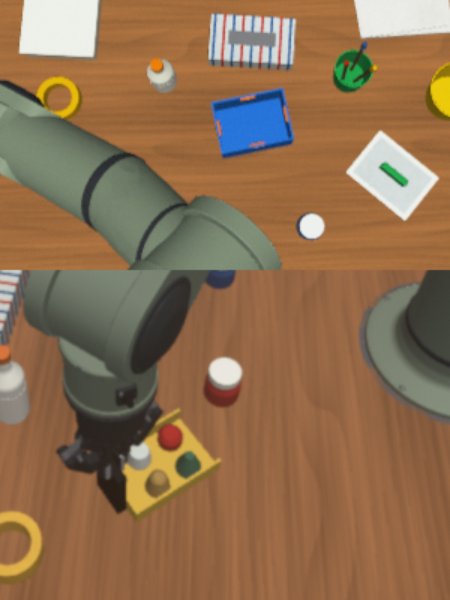

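Emit:
{"name": "apply_moves", "arguments": {
  "linear": [
    [-0.03,-0.01,0],
    [-0.1,-0.05,-0.01],
    [-0.2,-0.1,-0.01],
    [-0.31,-0.16,-0.02],
    [-0.42,-0.23,-0.02]
  ],
  "delta_rot": [
    [0,0,-0.01],
    [0,0,-0.03],
    [0,0,-0.06],
    [0,0,-0.095],
    [0,0,-0.13]
  ]
}}

```text
clock: 6.97
position: [0.5326, 0.3196, 0.177]
tool_rot: [-3.141, -0.001, 2.527]
force: [1.0, -0.7, -2.7]
grip_width: 0.0117
finger_force: 78.4
```

Emit:
{"name": "apply_moves", "arguments": {
  "linear": [
    [-0.07,-0.06,0],
    [-0.14,-0.13,-0.01],
    [-0.21,-0.2,-0.01],
    [-0.28,-0.26,-0.02],
    [-0.35,-0.33,-0.02]
  ],
  "delta_rot": [
    [0,0,-0.026],
    [0,0,-0.052],
    [0,0,-0.078],
    [0,0,-0.104],
    [0,0,-0.13]
  ]
}}

```text
clock: 7.38
position: [0.542, 0.2723, 0.1791]
tool_rot: [-3.141, -0.001, 2.798]
force: [-0.8, -0.3, -2.2]
grip_width: 0.0115
finger_force: 78.5
```

Emit:
{"name": "apply_moves", "arguments": {
  "linear": [
    [-0.05,-0.08,0],
    [-0.1,-0.16,-0.01],
    [-0.15,-0.24,-0.01],
    [-0.2,-0.32,-0.02],
    [-0.25,-0.4,-0.02]
  ],
  "delta_rot": [
    [0,0,-0.026],
    [0,0,-0.052],
    [0,0,-0.078],
    [0,0,-0.104],
    [0,0,-0.13]
  ]
}}

```text
clock: 7.8
position: [0.5518, 0.2261, 0.1811]
tool_rot: [-3.141, -0.001, 3.071]
force: [-0.7, -0.9, -2.9]
grip_width: 0.012
finger_force: 78.4
```

Run:
```python
from plan import *
p,r=state()
p,r=plan(p,r,[.5602,.1794,.180],down(190.6),1,"carry")
p,r=plan(p,r,[.5627,.166,.189],R.from_euler('xyz',[168,0,-169.4],True),1,"tilt12")
p,r=plan(p,r,[.5665,.1454,.210],R.from_euler('xyz',[155,0,-169.4],True),1,"25")
p,r=plan(p,r,[.5706,.1238,.223],R.from_euler('xyz',[144,0,-169.4],True),1,"36")
```

```text
t 7.8 pos [0.5518 0.2261 0.1811] rpy [-1.7998e+02 -6.0000e-02  1.7593e+02] F [-0.7 -0.9 -2.9] w 0.012 ff 78.4 q [ 0.1   0.64 -0.89  1.67  0.55  1.09  0.55]
carry 0 [-0.117, -0.46, 0.011] [-0.0, -0.001, -0.122]
tilt12 0 [0.0, -0.136, -0.09] [-0.1, 0.0, -0.0]
25 0 [0.0, -0.162, -0.249] [-0.108, 0.001, -0.0]
36 0 [-0.0, -0.144, -0.211] [-0.092, -0.0, -0.0]
```

Emit:
{"name": "apply_moves", "arguments": {
  "linear": [
    [-0.03,-0.1,0],
    [-0.06,-0.2,0],
    [-0.09,-0.32,0],
    [-0.11,-0.41,0.01],
    [-0.12,-0.46,0.01]
  ],
  "delta_rot": [
    [0,0,-0.03],
    [0,0,-0.06],
    [0,0,-0.085],
    [0,0,-0.11],
    [0,0,-0.122]
  ]
}}

```text
clock: 8.22
position: [0.5605, 0.1783, 0.1797]
tool_rot: [-3.141, -0.002, -2.958]
force: [-0.2, 0.1, -3.2]
grip_width: 0.0115
finger_force: 78.5
```

Emit:
{"name": "apply_moves", "arguments": {
  "linear": [
    [0,0,0],
    [0,-0.03,-0.02],
    [0,-0.07,-0.05],
    [0,-0.11,-0.07],
    [0,-0.14,-0.09]
  ],
  "delta_rot": [
    [0,0,0],
    [-0.025,0,0],
    [-0.05,0,0],
    [-0.075,0,0],
    [-0.1,0,0]
  ]
}}

```text
clock: 8.63
position: [0.5629, 0.1665, 0.1898]
tool_rot: [2.93, -0.0, -2.961]
force: [1.0, 0.5, -3.2]
grip_width: 0.0112
finger_force: 78.5
```

Run:
```python
from plan import *
p,r=state()
a,_=grab("top","top3.png"); b,_=grab("side","side3.png")
cv2.imwrite("pics/v3.png",cv2.resize(np.vstack([a[120:280,140:440],b[80:300,150:450]])[:,:,::-1],None,fx=1.5,fy=1.5))
p,r=plan(p,r,[.5665,.1454,.210],R.from_euler('xyz',[155,0,-169.4],True),1,"25")
p,r=plan(p,r,[.5706,.1238,.223],R.from_euler('xyz',[144,0,-169.4],True),1,"36")
```

```text
t 8.6333 pos [0.5629 0.1665 0.1898] rpy [ 167.86   -0.   -169.65] F [ 1.   0.5 -3.2] w 0.0112 ff 78.5 q [ 0.43  0.69 -1.06  1.7   0.46  1.03  1.03]
25 0 [0.003, -0.167, -0.243] [-0.107, 0.001, -0.002]
36 0 [-0.001, -0.144, -0.211] [-0.092, -0.0, -0.0]
```

View pics/v3.png

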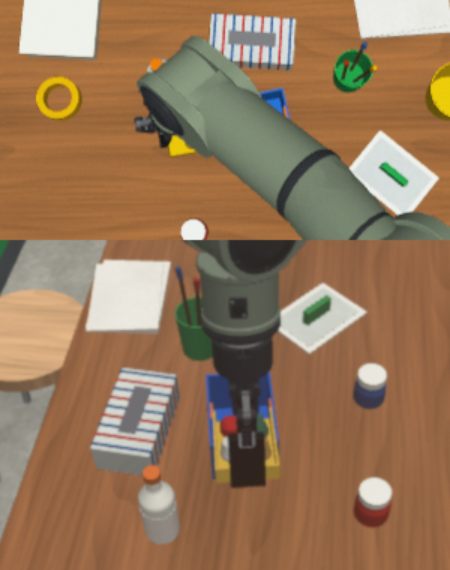

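The side view shows the tray in line with the tub, with the ornaments still aboard at 12° tilt. I'll tip further.

Emit:
{"name": "apply_moves", "arguments": {
  "linear": [
    [0,-0.03,-0.05],
    [0,-0.06,-0.1],
    [0,-0.1,-0.15],
    [0,-0.13,-0.19],
    [0,-0.167,-0.24]
  ],
  "delta_rot": [
    [-0.021,0,0],
    [-0.043,0,0],
    [-0.064,0,0],
    [-0.086,0,0],
    [-0.107,0,0]
  ]
}}

```text
clock: 9.15
position: [0.5664, 0.1462, 0.2097]
tool_rot: [2.707, -0.001, -2.96]
force: [-0.3, 0.2, -3.3]
grip_width: 0.0114
finger_force: 78.7
```

Emit:
{"name": "apply_moves", "arguments": {
  "linear": [
    [0,-0.03,-0.04],
    [0,-0.06,-0.08],
    [0,-0.09,-0.13],
    [0,-0.115,-0.17],
    [0,-0.144,-0.21]
  ],
  "delta_rot": [
    [-0.018,0,0],
    [-0.036,0,0],
    [-0.055,0,0],
    [-0.073,0,0],
    [-0.092,0,0]
  ]
}}

```text
clock: 9.57
position: [0.5705, 0.1248, 0.2227]
tool_rot: [2.515, -0.001, -2.96]
force: [-0.4, 0.6, -1.8]
grip_width: 0.0116
finger_force: 78.8
```

Emit:
{"name": "apply_moves", "arguments": {
  "linear": [
    [0,0,0],
    [0,0,0],
    [0,0,0],
    [0,0,0],
    [0,0,0]
  ],
  "delta_rot": [
    [0,0,0],
    [0,0,0],
    [0,0,0],
    [0,0,0],
    [0,0,0]
  ]
}}

```text
clock: 9.98
position: [0.5705, 0.1248, 0.2231]
tool_rot: [2.517, 0.0, -2.959]
force: [0.1, -0.2, -1.1]
grip_width: 0.0114
finger_force: 78.8
```

Run:
```python
from plan import *
p,r=state()
a,_=grab("top","top4.png"); b,_=grab("side","side4.png")
cv2.imwrite("pics/v4.png",cv2.resize(np.vstack([a[140:280,180:400],b[130:270,220:440]])[:,:,::-1],None,fx=2,fy=2))
```

```text
t 9.9833 pos [0.5705 0.1248 0.2231] rpy [ 1.4420e+02  2.0000e-02 -1.6956e+02] F [ 0.1 -0.2 -1.1] w 0.0114 ff 78.8 q [ 0.77  0.88 -1.26  1.64  0.24  1.06  1.35]
```

View pics/v4.png

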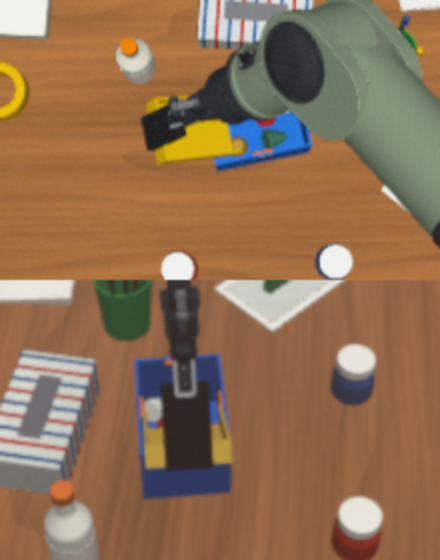

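Run:
```python
from plan import *
p,r=state()
p1,r1=plan(p,r,p+[0,0,.05],r,1,"up")
p,r=plan(p1,r1,p1+[-.012,.07,.0],r1,1,"back")
```

```text
t 10.0833 pos [0.5706 0.1244 0.223 ] rpy [ 1.4417e+02  1.0000e-02 -1.6960e+02] F [ 0.3 -0.2 -1.3] w 0.0116 ff 78.8 q [ 0.77  0.88 -1.26  1.64  0.24  1.06  1.35]
up 0 [-0.0, 0.293, -0.405] [0.0, 0.0, 0.0]
back 0 [-0.008, 0.576, 0.416] [0.0, 0.0, 0.0]
```

Emit:
{"name": "apply_moves", "arguments": {
  "linear": [
    [0,0.06,-0.08],
    [0,0.12,-0.16],
    [0,0.18,-0.24],
    [0,0.24,-0.33],
    [0,0.29,-0.4]
  ],
  "delta_rot": [
    [0,0,0],
    [0,0,0],
    [0,0,0],
    [0,0,0],
    [0,0,0]
  ]
}}

```text
clock: 10.5
position: [0.571, 0.124, 0.274]
tool_rot: [2.516, 0.001, -2.961]
force: [0.5, 0.7, -1.4]
grip_width: 0.0115
finger_force: 78.8
```

Run:
```python
from plan import *
p,r=state()
def look(tag):
    for n in("top","side"):
        im,d=grab(n,n+tag+".png");W=cloud(n,d);H=cv2.cvtColor(im,cv2.COLOR_RGB2HSV).astype(int)
        h,s,v=H[...,0],H[...,1],H[...,2]
        T=np.radians(10.6);q=W[...,:2]-[.594,-.0015];u=q[...,0]*np.cos(T)+q[...,1]*np.sin(T);w=-q[...,0]*np.sin(T)+q[...,1]*np.cos(T)
        b=(abs(u)<.046)&(abs(w)<.066)&(W[...,2]<.25)&(W[...,2]>.005)&(d>0)
        for k,m in dict(red=((h<4)|(h>172))&(s>140),green=(h>45)&(h<95)&(s>60),brass=(h>12)&(h<24)&(s>70),white=(s<60)&(v>120)).items():
            m=m&b; P=W[m]
            if len(P): print(n,k,len(P),"uv",np.round([u[m].mean(),w[m].mean()],3),"z",np.percentile(P[:,2],[5,50,95]).round(3))
look("5")
```

```text
t 10.5 pos [0.571 0.124 0.274] rpy [ 1.4413e+02  6.0000e-02 -1.6966e+02] F [ 0.5  0.7 -1.4] w 0.0115 ff 78.8 q [ 0.78  0.83 -1.3   1.59  0.19  1.14  1.34]
top red 38 uv [ 0.008 -0.017] z [0.025 0.032 0.038]
top green 76 uv [-0.023 -0.023] z [0.013 0.028 0.038]
top brass 45 uv [-0.026  0.03 ] z [0.015 0.029 0.041]
top white 15 uv [ 0.009 -0.038] z [0.013 0.026 0.034]
side brass 67 uv [0.004 0.051] z [0.151 0.163 0.191]
```

Run:
```python
from plan import *
p,r=state()
p,r=plan(p,r,[.553,.215,.23],down(190.6),1,"a")
p,r=plan(p,r,[.524,.367,.16],down(128.9),2,"b")
```

```text
t 10.6 pos [0.5713 0.1241 0.274 ] rpy [ 1.4415e+02  1.2000e-01 -1.6967e+02] F [-0.2  0.7 -2.8] w 0.0113 ff 78.9 q [ 0.78  0.83 -1.3   1.59  0.19  1.14  1.34]
a 0 [0.018, 0.494, 0.899] [0.299, 0.002, -0.002]
b 0 [0.002, 0.774, 0.35] [-0.0, -0.0, 0.257]
b 1 [0.399, 0.663, 0.35] [-0.0, -0.0, 0.257]
```

Emit:
{"name": "apply_moves", "arguments": {
  "linear": [
    [0,0.1,0.18],
    [0,0.2,0.36],
    [0.01,0.3,0.54],
    [0.01,0.4,0.72],
    [0.02,0.49,0.9]
  ],
  "delta_rot": [
    [0.059,0,0],
    [0.118,0,0],
    [0.177,0,0],
    [0.236,0,0],
    [0.294,0,0]
  ]
}}

```text
clock: 11.02
position: [0.5534, 0.2092, 0.2312]
tool_rot: [3.063, -0.001, -2.961]
force: [-0.0, -1.1, -2.4]
grip_width: 0.0115
finger_force: 78.8
```

Emit:
{"name": "apply_moves", "arguments": {
  "linear": [
    [0,0.15,0.07],
    [0,0.3,0.14],
    [0,0.45,0.21],
    [0,0.6,0.28],
    [0,0.77,0.35]
  ],
  "delta_rot": [
    [0,0,0.051],
    [0,0,0.102],
    [0,0,0.153],
    [0,0,0.204],
    [0.005,0,0.256]
  ]
}}

```text
clock: 11.43
position: [0.5387, 0.2865, 0.2012]
tool_rot: [3.083, -0.044, 2.782]
force: [-0.1, -0.9, -1.5]
grip_width: 0.0116
finger_force: 78.9
```

Run:
```python
from plan import *
p,r=state()
p,r=plan(p,r,[.524,.367,.16],down(128.9),1,"b")
p,r=plan(p,r,[.524,.367,.070],down(128.9),1,"c")
a,_=grab("top","top6.png"); b,_=grab("side","side6.png")
cv2.imwrite("pics/v6.png",cv2.resize(np.vstack([a[140:280,180:400],b[130:270,220:440]])[:,:,::-1],None,fx=2,fy=2))
```

```text
t 11.4333 pos [0.5387 0.2865 0.2012] rpy [176.65  -2.52 159.38] F [-0.1 -0.9 -1.5] w 0.0116 ff 78.9 q [ 0.02  0.62 -0.86  1.63  0.45  1.08  0.27]
b 0 [0.403, 0.675, 0.471] [0.022, -0.028, 0.253]
c 0 [0.0, 0.001, 0.9] [-0.0, 0.0, 0.0]
```

View pics/v6.png

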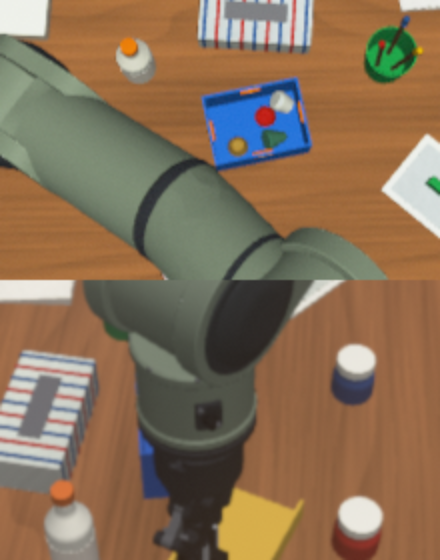

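All four ornaments lie low in the tub. Now the tray goes back to its old place.

Emit:
{"name": "apply_moves", "arguments": {
  "linear": [
    [0.08,0.14,0.09],
    [0.16,0.27,0.18],
    [0.24,0.41,0.28],
    [0.32,0.54,0.38],
    [0.4,0.68,0.47]
  ],
  "delta_rot": [
    [0.004,-0.005,0.051],
    [0.008,-0.01,0.102],
    [0.013,-0.016,0.153],
    [0.018,-0.022,0.204],
    [0.022,-0.028,0.253]
  ]
}}

```text
clock: 11.95
position: [0.5239, 0.3675, 0.1602]
tool_rot: [-3.141, 0.001, 2.252]
force: [0.5, -0.8, -1.5]
grip_width: 0.0114
finger_force: 78.9
```

Emit:
{"name": "apply_moves", "arguments": {
  "linear": [
    [0,0,0.2],
    [0,0,0.4],
    [0,0,0.6],
    [0,0,0.8],
    [0,0,0.9]
  ],
  "delta_rot": [
    [0,0,0],
    [0,0,0],
    [0,0,0],
    [0,0,0],
    [0,0,0]
  ]
}}

```text
clock: 12.37
position: [0.5234, 0.3662, 0.0684]
tool_rot: [-3.139, 0.0, 2.258]
force: [-0.3, -1.2, -2.8]
grip_width: 0.0113
finger_force: 78.9
```

Run:
```python
from plan import *
p,r=state()
p,r=plan(p,r,[.524,.367,.057],down(128.9),1,"c")
```

```text
t 12.3667 pos [0.5234 0.3662 0.0684] rpy [-1.7987e+02  1.0000e-02  1.2935e+02] F [-0.3 -1.2 -2.8] w 0.0113 ff 78.9 q [-0.31  0.78 -0.61  1.64  0.54  0.9  -0.44]
c 0 [0.002, 0.009, 0.114] [-0.001, 0.0, 0.004]
```

Emit:
{"name": "apply_moves", "arguments": {
  "linear": [
    [0,0,0.04],
    [0,0,0.08],
    [0,0,0.12],
    [0,0,0.13],
    [0,0,0.13]
  ],
  "delta_rot": [
    [0,0,0],
    [0,0,0],
    [0,0,0],
    [0,0,0],
    [0,0,0]
  ]
}}

```text
clock: 12.78
position: [0.5244, 0.3674, 0.0583]
tool_rot: [3.141, 0.0, 2.256]
force: [-0.9, 0.6, -1.4]
grip_width: 0.0116
finger_force: 78.9
```

Emit:
{"name": "apply_moves", "arguments": {
  "linear": [
    [0,0,0],
    [0,0,0],
    [0,0,0],
    [0,0,0],
    [0,0,0]
  ],
  "delta_rot": [
    [0,0,0],
    [0,0,0],
    [0,0,0],
    [0,0,0],
    [0,0,0]
  ],
  "gripper": 1
}}

```text
clock: 13.2
position: [0.5242, 0.3674, 0.058]
tool_rot: [3.141, 0.0, 2.256]
force: [-0.2, -0.2, 0.7]
grip_width: 0.0715
finger_force: 0.0
```

Emit:
{"name": "apply_moves", "arguments": {
  "linear": [
    [0,0,-0.25],
    [0,0,-0.5],
    [0,0,-0.75],
    [0,0,-1.0],
    [0,0,-1.0]
  ],
  "delta_rot": [
    [0,0,0],
    [0,0,0],
    [0,0,0],
    [0,0,0],
    [0,0,0]
  ]
}}

```text
clock: 13.62
position: [0.5255, 0.3689, 0.1627]
tool_rot: [3.135, 0.001, 2.256]
force: [0.0, -0.2, 0.2]
grip_width: 0.0852
finger_force: 0.0
```

Run:
```python
from plan import *
from m import measure,rect
p,r=state()
im,d=grab("side","side7.png"); o=measure("side",im,d)
for k in("tray","grip","lid","bar","tubrim"): 
    if len(o[k])>4: print(k,len(o[k]),rect(o[k]),np.median(o[k][:,2]).round(4))
p,r=plan(p,r,[.45,.03,.22],down(90),4,"a")
p,r=plan(p,r,[.484,-.2935,.13],down(49.3),4,"b")
```

```text
t 13.6167 pos [0.5255 0.3689 0.1627] rpy [1.7963e+02 3.0000e-02 1.2927e+02] F [ 0.  -0.2  0.2] w 0.0852 ff 0.0 q [-0.28  0.67 -0.66  1.58  0.46  1.05 -0.38]
tray 304 (array([469.6, 320.6]), array([131.8,  93.5]), 38.7) 0.0243
grip 220 (array([525.7, 367.7]), array([13.5, 49.4]), 38.5) 0.0903
a 0 [-0.536, -0.681, -0.147] [0.001, -0.0, 0.082]
a 1 [-0.645, -0.58, -0.146] [0.001, -0.0, 0.082]
a 2 [-0.735, -0.462, -0.145] [0.0, -0.0, 0.082]
a 3 [-0.803, -0.329, -0.145] [0.001, -0.001, 0.081]
b 0 [-0.809, 0.085, 0.225] [0.0, 0.0, 0.085]
b 1 [-0.781, 0.226, 0.226] [0.0, 0.0, 0.085]
b 2 [-0.728, 0.361, 0.225] [0.0, 0.0, 0.085]
b 3 [-0.653, 0.485, 0.226] [0.0, 0.0, 0.084]
```

Emit:
{"name": "apply_moves", "arguments": {
  "linear": [
    [-0.18,-0.22,-0.05],
    [-0.36,-0.45,-0.1],
    [-0.54,-0.68,-0.15],
    [-0.54,-0.68,-0.15],
    [-0.54,-0.68,-0.15]
  ],
  "delta_rot": [
    [0,0,0.03],
    [0,0,0.06],
    [0,0,0.082],
    [0,0,0.082],
    [0,0,0.082]
  ]
}}

```text
clock: 14.08
position: [0.5059, 0.2808, 0.1727]
tool_rot: [3.141, 0.001, 2.083]
force: [0.3, 1.2, -0.0]
grip_width: 0.085
finger_force: 0.0
```

Emit:
{"name": "apply_moves", "arguments": {
  "linear": [
    [-0.21,-0.19,-0.05],
    [-0.42,-0.38,-0.1],
    [-0.64,-0.58,-0.15],
    [-0.64,-0.58,-0.15],
    [-0.64,-0.58,-0.15]
  ],
  "delta_rot": [
    [0,0,0.03],
    [0,0,0.06],
    [0,0,0.082],
    [0,0,0.082],
    [0,0,0.082]
  ]
}}

```text
clock: 14.5
position: [0.4868, 0.1977, 0.1878]
tool_rot: [3.141, 0.0, 1.912]
force: [-0.5, 0.5, 0.4]
grip_width: 0.0851
finger_force: 0.0
```

Emit:
{"name": "apply_moves", "arguments": {
  "linear": [
    [-0.24,-0.15,-0.05],
    [-0.48,-0.3,-0.1],
    [-0.74,-0.46,-0.15],
    [-0.74,-0.46,-0.15],
    [-0.74,-0.46,-0.15]
  ],
  "delta_rot": [
    [0,0,0.03],
    [0,0,0.06],
    [0,0,0.082],
    [0,0,0.082],
    [0,0,0.082]
  ]
}}

```text
clock: 14.92
position: [0.4684, 0.1132, 0.2028]
tool_rot: [3.141, -0.0, 1.741]
force: [-0.2, 0.1, -0.0]
grip_width: 0.0855
finger_force: 0.0
```

Emit:
{"name": "apply_moves", "arguments": {
  "linear": [
    [-0.27,-0.11,-0.05],
    [-0.54,-0.22,-0.1],
    [-0.8,-0.33,-0.15],
    [-0.8,-0.33,-0.15],
    [-0.8,-0.33,-0.15]
  ],
  "delta_rot": [
    [0,0,0.03],
    [0,0,0.06],
    [0,0,0.081],
    [0,0,0.081],
    [0,0,0.081]
  ]
}}

```text
clock: 15.33
position: [0.4497, 0.0292, 0.2178]
tool_rot: [3.141, -0.0, 1.572]
force: [0.3, 0.1, -0.3]
grip_width: 0.0852
finger_force: 0.0
```

Emit:
{"name": "apply_moves", "arguments": {
  "linear": [
    [-0.27,0.03,0.07],
    [-0.54,0.06,0.14],
    [-0.81,0.09,0.22],
    [-0.81,0.09,0.22],
    [-0.81,0.09,0.22]
  ],
  "delta_rot": [
    [0,0,0.03],
    [0,0,0.06],
    [0,0,0.085],
    [0,0,0.085],
    [0,0,0.085]
  ]
}}

```text
clock: 15.75
position: [0.4588, -0.0514, 0.195]
tool_rot: [-3.141, -0.001, 1.395]
force: [-0.4, 1.3, 0.2]
grip_width: 0.0853
finger_force: 0.0
```

Emit:
{"name": "apply_moves", "arguments": {
  "linear": [
    [-0.26,0.08,0.07],
    [-0.52,0.15,0.14],
    [-0.78,0.23,0.22],
    [-0.78,0.23,0.22],
    [-0.78,0.23,0.22]
  ],
  "delta_rot": [
    [0,0,0.03],
    [0,0,0.06],
    [0,0,0.085],
    [0,0,0.085],
    [0,0,0.085]
  ]
}}

```text
clock: 16.17
position: [0.4678, -0.132, 0.1732]
tool_rot: [-3.141, -0.001, 1.217]
force: [-0.5, -0.0, 0.1]
grip_width: 0.0851
finger_force: 0.0
```

Emit:
{"name": "apply_moves", "arguments": {
  "linear": [
    [-0.24,0.12,0.07],
    [-0.48,0.24,0.14],
    [-0.73,0.36,0.22],
    [-0.73,0.36,0.22],
    [-0.73,0.36,0.22]
  ],
  "delta_rot": [
    [0,0,0.03],
    [0,0,0.06],
    [0,0,0.085],
    [0,0,0.085],
    [0,0,0.085]
  ]
}}

```text
clock: 16.58
position: [0.4763, -0.2129, 0.1515]
tool_rot: [-3.141, -0.001, 1.04]
force: [0.3, 1.3, -0.0]
grip_width: 0.0854
finger_force: 0.0
```

Run:
```python
from plan import *
from m import measure,rect
p,r=state()
for n in("top","side"):
  im,d=grab(n,n+"8.png"); o=measure(n,im,d)
  for k in("tray","grip","lid","bar","tubrim"): 
    if len(o[k])>4: print(n,k,len(o[k]),rect(o[k]),np.median(o[k][:,2]).round(4))
p,r=plan(p,r,[.484,-.2935,.12],down(49.3),1,"b")
p,r=plan(p,r,[.484,-.2935,.03],down(49.3),1,"c")
```

```text
t 16.5833 pos [ 0.4763 -0.2129  0.1515] rpy [-1.7999e+02 -6.0000e-02  5.9560e+01] F [ 0.3  1.3 -0. ] w 0.0854 ff 0.0 q [ 0.55  0.44 -0.31  1.91  0.18  0.81 -0.4 ]
top tray 144 (array([467. , 321.3]), array([133. ,  91.6]), 39.0) 0.025
top grip 88 (array([522.5, 364.7]), array([13.5, 47. ]), 38.5) 0.0887
top lid 35 (array([ 489.8, -210.7]), array([25.1, 18.7]), 39.5) 0.0228
top tubrim 197 (array([593.3,  -1.5]), array([109.2, 148.6]), 10.7) 0.0899
side tray 304 (array([469.8, 320.7]), array([131.6,  93.5]), 39.2) 0.0245
side grip 213 (array([525.8, 367.8]), array([13.1, 49.1]), 38.8) 0.0901
side lid 1385 (array([ 486.2, -293.8]), array([163.6, 122.6]), 49.7) 0.0238
side bar 100 (array([ 485.4, -291.8]), array([65.9, 14.7]), 48.9) 0.0535
side tubrim 274 (array([595.4,  -1.4]), array([105.6, 153.8]), 10.7) 0.0899
b 0 [-0.656, 0.475, 0.314] [-0.0, -0.001, 0.086]
c 0 [0.001, 0.0, 0.9] [-0.0, 0.0, -0.0]
```

Emit:
{"name": "apply_moves", "arguments": {
  "linear": [
    [-0.22,0.16,0.1],
    [-0.44,0.32,0.2],
    [-0.66,0.48,0.31],
    [-0.66,0.48,0.31],
    [-0.66,0.48,0.31]
  ],
  "delta_rot": [
    [0,0,0.03],
    [0,0,0.06],
    [0,0,0.086],
    [0,0,0.086],
    [0,0,0.086]
  ]
}}

```text
clock: 17.1
position: [0.4837, -0.2946, 0.1205]
tool_rot: [-3.141, -0.001, 0.858]
force: [0.4, -0.0, -0.1]
grip_width: 0.0853
finger_force: 0.0
```

Run:
```python
from plan import *
p,r=state()
p,r=plan(p,r,[.484,-.2935,.03],down(49.3),1,"c")
```

```text
t 17.1 pos [ 0.4837 -0.2946  0.1205] rpy [-1.7998e+02 -5.0000e-02  4.9190e+01] F [ 0.4 -0.  -0.1] w 0.0853 ff 0.0 q [ 0.62  0.54 -0.24  1.83  0.17  0.79 -0.43]
c 0 [0.01, -0.004, 0.905] [-0.0, -0.0, -0.001]
```

Emit:
{"name": "apply_moves", "arguments": {
  "linear": [
    [0.01,0,0.25],
    [0.01,0,0.5],
    [0.01,0,0.7],
    [0.01,0,0.85],
    [0.01,0,0.9]
  ],
  "delta_rot": [
    [0,0,0],
    [0,0,0],
    [0,0,0],
    [0,0,0],
    [0,0,0]
  ]
}}

```text
clock: 17.52
position: [0.484, -0.2919, 0.0295]
tool_rot: [-3.14, -0.001, 0.861]
force: [0.4, 0.2, 0.8]
grip_width: 0.0851
finger_force: 0.0
```

Emit:
{"name": "apply_moves", "arguments": {
  "linear": [
    [0,0,0],
    [0,0,0],
    [0,0,0],
    [0,0,0],
    [0,0,0]
  ],
  "delta_rot": [
    [0,0,0],
    [0,0,0],
    [0,0,0],
    [0,0,0],
    [0,0,0]
  ],
  "gripper": -1
}}

```text
clock: 17.93
position: [0.4844, -0.2948, 0.0317]
tool_rot: [3.14, -0.001, 0.857]
force: [-0.4, -0.3, 0.6]
grip_width: 0.0255
finger_force: 0.0
```

Emit:
{"name": "apply_moves", "arguments": {
  "linear": [
    [0,0,0],
    [0,0,0],
    [0,0,0],
    [0,0,0],
    [0,0,0]
  ],
  "delta_rot": [
    [0,0,0],
    [0,0,0],
    [0,0,0],
    [0,0,0],
    [0,0,0]
  ]
}}

```text
clock: 18.35
position: [0.4846, -0.295, 0.0316]
tool_rot: [3.139, -0.001, 0.857]
force: [0.1, -0.2, 8.6]
grip_width: 0.0004
finger_force: 4.5
```

Emit:
{"name": "apply_moves", "arguments": {
  "linear": [
    [0,0,-0.1],
    [0,0,-0.3],
    [0,0,-0.55],
    [0,0,-0.8],
    [0,0,-1.0]
  ],
  "delta_rot": [
    [0,0,0],
    [0,0,0],
    [0,0,0],
    [0,0,0],
    [0,0,0]
  ]
}}

```text
clock: 18.77
position: [0.484, -0.2947, 0.1332]
tool_rot: [3.14, -0.001, 0.857]
force: [1.0, 0.3, 0.2]
grip_width: 0.0
finger_force: 0.0
```

Run:
```python
from plan import *
p,r=state()
p,r=plan(p,r,[.52,-.2,.175],down(66),1,"d")
p,r=plan(p,r,[.595,-.001,.155],down(100.6),2,"d")
```

```text
t 18.7667 pos [ 0.484  -0.2947  0.1332] rpy [ 1.7992e+02 -4.0000e-02  4.9120e+01] F [1.  0.3 0.2] w 0.0 ff 0.0 q [ 0.62  0.53 -0.25  1.82  0.17  0.82 -0.42]
d 0 [0.952, -0.347, -0.418] [0.001, -0.0, -0.141]
d 0 [1.061, -0.061, 0.101] [-0.0, -0.0, -0.144]
d 1 [1.032, 0.256, 0.1] [-0.0, -0.0, -0.144]
```

Run:
```python
from plan import *
from m import measure,rect
for n in("top","side"):
  im,d=grab(n,n+"9.png"); o=measure(n,im,d)
  for k in("lid","bar"): 
    if len(o[k])>4: print(n,k,len(o[k]),rect(o[k]),np.median(o[k][:,2]).round(4))
  if n=="side": cv2.imwrite("pics/v9.png",cv2.resize(im[60:200,280:460][:,:,::-1],None,fx=3,fy=3))
```

```text
top lid 1131 (array([ 483. , -294.2]), array([158.1, 116.7]), 49.3) 0.0233
top bar 54 (array([ 492.4, -282.5]), array([34.2, 14.9]), 50.1) 0.0539
side lid 1378 (array([ 485.2, -295.1]), array([164. , 121.9]), 48.2) 0.0236
side bar 95 (array([ 484.9, -292. ]), array([62.3, 14.5]), 51.3) 0.0536
```

View pics/v9.png

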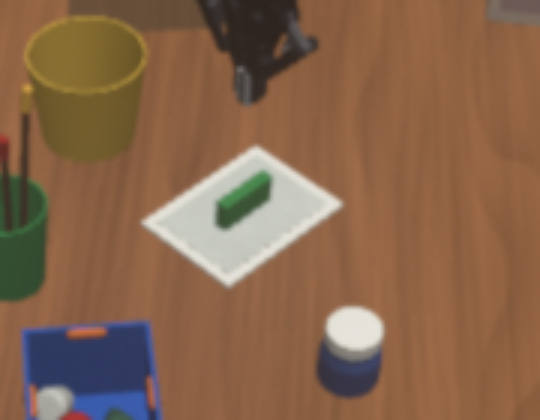

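The lid has not moved: the pads were too high on the bar (grasp point 5 mm under its top) and slipped off. I'll regrip deeper.

Emit:
{"name": "apply_moves", "arguments": {
  "linear": [
    [0,0,0],
    [0,0,0],
    [0,0,0],
    [0,0,0],
    [0,0,0]
  ],
  "delta_rot": [
    [0,0,0],
    [0,0,0],
    [0,0,0],
    [0,0,0],
    [0,0,0]
  ],
  "gripper": 1,
  "force": 60
}}

```text
clock: 19.28
position: [0.4836, -0.2944, 0.1302]
tool_rot: [-3.141, -0.0, 0.857]
force: [-0.1, -0.2, 0.6]
grip_width: 0.0611
finger_force: 0.0
```

Emit:
{"name": "apply_moves", "arguments": {
  "linear": [
    [0,-0.01,0.25],
    [0,-0.01,0.5],
    [0,-0.01,0.75],
    [0,-0.01,0.95],
    [0,-0.01,1.0]
  ],
  "delta_rot": [
    [0,0,0],
    [0,0,0],
    [0,0,0],
    [0,0,0],
    [0,0,0]
  ]
}}

```text
clock: 19.7
position: [0.4816, -0.293, 0.0277]
tool_rot: [-3.138, 0.0, 0.858]
force: [-0.5, 0.6, 0.3]
grip_width: 0.0854
finger_force: 0.0
```

Emit:
{"name": "apply_moves", "arguments": {
  "linear": [
    [0,0,0.03],
    [0,0,0.06],
    [0,0,0.07],
    [0,0,0.07],
    [0,0,0.07]
  ],
  "delta_rot": [
    [0,0,0],
    [0,0,0],
    [0,0,0],
    [0,0,0],
    [0,0,0]
  ]
}}

```text
clock: 20.12
position: [0.4836, -0.2942, 0.0246]
tool_rot: [3.14, -0.001, 0.857]
force: [-0.0, 0.2, -0.2]
grip_width: 0.0857
finger_force: 0.0
```

Emit:
{"name": "apply_moves", "arguments": {
  "linear": [
    [0,0,0],
    [0,0,0],
    [0,0,0],
    [0,0,0],
    [0,0,0]
  ],
  "delta_rot": [
    [0,0,0],
    [0,0,0],
    [0,0,0],
    [0,0,0],
    [0,0,0]
  ],
  "gripper": -0.3
}}

```text
clock: 20.53
position: [0.4832, -0.294, 0.0239]
tool_rot: [3.141, -0.0, 0.857]
force: [-0.3, 0.3, 0.3]
grip_width: 0.0298
finger_force: 0.0
```

Run:
```python
from plan import *
state()
im,d=grab("side","sideA.png"); a,_=grab("top","topA.png")
cv2.imwrite("pics/vA.png",cv2.resize(np.vstack([im[80:190,280:440],a[180:290,330:490]])[:,:,::-1],None,fx=2.7,fy=2.7,interpolation=cv2.INTER_CUBIC))
```

```text
t 20.5333 pos [ 0.4832 -0.294   0.0239] rpy [ 1.7997e+02 -2.0000e-02  4.9120e+01] F [-0.3  0.3  0.3] w 0.0298 ff 0.0 q [ 0.59  0.69 -0.2   1.88  0.23  0.6  -0.48]
```

View pics/vA.png

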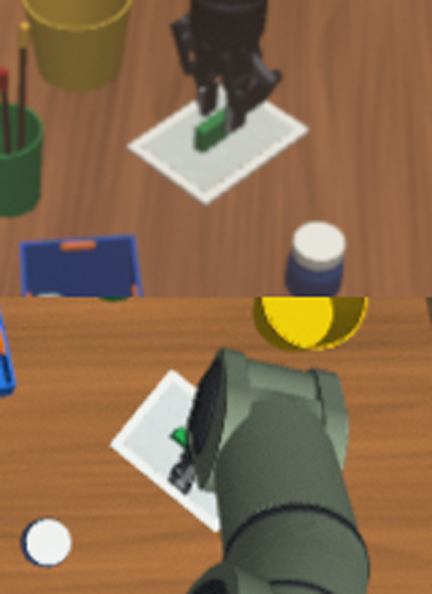

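Emit:
{"name": "apply_moves", "arguments": {
  "linear": [
    [0,0,-0.02],
    [0,0,-0.02],
    [0,0,-0.02],
    [0,0,-0.02],
    [0,0,-0.02]
  ],
  "delta_rot": [
    [0,0,0],
    [0,0,0],
    [0,0,0],
    [0,0,0],
    [0,0,0]
  ],
  "gripper": -1
}}

```text
clock: 21.05
position: [0.4833, -0.294, 0.0262]
tool_rot: [3.141, -0.0, 0.857]
force: [-1.3, 0.3, 7.3]
grip_width: 0.0115
finger_force: 58.7
```

Emit:
{"name": "apply_moves", "arguments": {
  "linear": [
    [0,0,0],
    [0,0,0],
    [0,0,0],
    [0,0,0],
    [0,0,0]
  ],
  "delta_rot": [
    [0,0,0],
    [0,0,0],
    [0,0,0],
    [0,0,0],
    [0,0,0]
  ]
}}

```text
clock: 21.47
position: [0.4833, -0.294, 0.0262]
tool_rot: [3.141, -0.0, 0.857]
force: [-1.2, 0.7, 7.1]
grip_width: 0.0113
finger_force: 58.7
```

Solid grip this time. Lifting the lid.

Emit:
{"name": "apply_moves", "arguments": {
  "linear": [
    [0,0,-0.08],
    [0,0,-0.28],
    [0,0,-0.52],
    [0,0,-0.76],
    [0,0,-1.0]
  ],
  "delta_rot": [
    [0,0,0],
    [0,0,0],
    [0,0,0],
    [0,0,0],
    [0,0,0]
  ]
}}

```text
clock: 21.88
position: [0.4829, -0.2938, 0.1273]
tool_rot: [3.141, -0.0, 0.857]
force: [-0.5, -1.1, -1.5]
grip_width: 0.0119
finger_force: 58.9
```

Emit:
{"name": "apply_moves", "arguments": {
  "linear": [
    [0,0,-0.2],
    [0,0,-0.36],
    [0,0,-0.45],
    [0,0,-0.45],
    [0,0,-0.45]
  ],
  "delta_rot": [
    [0,0,0],
    [0,0,0],
    [0,0,0],
    [0,0,0],
    [0,0,0]
  ]
}}

```text
clock: 22.3
position: [0.4829, -0.294, 0.1706]
tool_rot: [3.141, -0.0, 0.857]
force: [-0.5, 0.6, -1.7]
grip_width: 0.0114
finger_force: 58.9
```

Run:
```python
from plan import *
p,r=state()
# grasp at (.4833,-.294) ; lid->tub shift (.110,.292), measured grasp offset from lid centre folded in below
p,r=plan(p,r,[.592,-.003,.155],down(100.6),4,"d")
```

```text
t 22.3 pos [ 0.4829 -0.294   0.1706] rpy [ 1.7997e+02 -2.0000e-02  4.9120e+01] F [-0.5  0.6 -1.7] w 0.0114 ff 58.9 q [ 0.63  0.48 -0.26  1.79  0.15  0.89 -0.41]
d 0 [0.728, -0.27, 0.039] [0.0, -0.0, -0.107]
d 1 [0.77, -0.101, 0.039] [0.0, 0.0, -0.107]
d 2 [0.774, 0.072, 0.039] [0.0, 0.0, -0.108]
d 3 [0.737, 0.244, 0.04] [0.0, 0.0, -0.107]
```

Emit:
{"name": "apply_moves", "arguments": {
  "linear": [
    [0.08,-0.03,0],
    [0.24,-0.09,0.01],
    [0.4,-0.15,0.02],
    [0.57,-0.21,0.03],
    [0.73,-0.27,0.04]
  ],
  "delta_rot": [
    [0,0,-0.015],
    [0,0,-0.04],
    [0,0,-0.06],
    [0,0,-0.085],
    [0,0,-0.107]
  ]
}}

```text
clock: 22.72
position: [0.5113, -0.2183, 0.1664]
tool_rot: [-3.141, -0.001, 1.088]
force: [-0.3, -0.2, -1.4]
grip_width: 0.0117
finger_force: 58.9
```

Emit:
{"name": "apply_moves", "arguments": {
  "linear": [
    [0.15,-0.02,0.01],
    [0.31,-0.04,0.02],
    [0.46,-0.06,0.02],
    [0.62,-0.08,0.03],
    [0.77,-0.1,0.04]
  ],
  "delta_rot": [
    [0,0,-0.02],
    [0,0,-0.04],
    [0,0,-0.065],
    [0,0,-0.085],
    [0,0,-0.107]
  ]
}}

```text
clock: 23.13
position: [0.5385, -0.1469, 0.1629]
tool_rot: [3.141, -0.0, 1.31]
force: [0.5, 0.3, -1.4]
grip_width: 0.0117
finger_force: 58.9
```

Emit:
{"name": "apply_moves", "arguments": {
  "linear": [
    [0.15,0.01,0.01],
    [0.31,0.03,0.02],
    [0.46,0.04,0.02],
    [0.62,0.06,0.03],
    [0.77,0.07,0.04]
  ],
  "delta_rot": [
    [0,0,-0.02],
    [0,0,-0.04],
    [0,0,-0.065],
    [0,0,-0.085],
    [0,0,-0.107]
  ]
}}

```text
clock: 23.55
position: [0.5655, -0.0744, 0.1588]
tool_rot: [3.141, -0.0, 1.534]
force: [-0.0, 0.4, -2.1]
grip_width: 0.0113
finger_force: 58.9
```

Emit:
{"name": "apply_moves", "arguments": {
  "linear": [
    [0.2,0.07,0.01],
    [0.4,0.13,0.02],
    [0.6,0.2,0.03],
    [0.74,0.24,0.04],
    [0.74,0.24,0.04]
  ],
  "delta_rot": [
    [0,0,-0.03],
    [0,0,-0.06],
    [0,0,-0.09],
    [0,0,-0.107],
    [0,0,-0.107]
  ]
}}

```text
clock: 23.97
position: [0.5925, 0.0011, 0.1546]
tool_rot: [3.141, -0.002, 1.761]
force: [0.2, 0.8, -0.9]
grip_width: 0.0115
finger_force: 58.9
```

Run:
```python
from plan import *
from m import rect
p,r=state()
T=np.radians(10.6)
for n in("side","top"):
    im,d=grab(n,n+"B.png");W=cloud(n,d);H=cv2.cvtColor(im,cv2.COLOR_RGB2HSV).astype(int)
    h,s,v=H[...,0],H[...,1],H[...,2]
    box=(abs(W[...,0]-.594)<.13)&(abs(W[...,1])<.15)&(d>0)
    L=W[box&(s<60)&(v>110)&(W[...,2]>.137)&(W[...,2]<.16)]
    B=W[box&(h>100)&(h<125)&(s>120)&(W[...,2]>.08)&(W[...,2]<.1)]
    g=W[box&(h>50)&(h<80)&(s>110)&(W[...,2]>.165)&(W[...,2]<.2)]
    for k,P in(("lid",L),("rim",B),("bar",g)):
        if len(P)>4: print(n,k,len(P),rect(P),np.median(P[:,2]).round(4))
    if n=="side": cv2.imwrite("pics/vB.png",cv2.resize(im[110:270,240:400][:,:,::-1],None,fx=3.5,fy=3.5,interpolation=cv2.INTER_CUBIC))
```

```text
t 23.9667 pos [0.5925 0.0011 0.1546] rpy [ 1.7994e+02 -1.0000e-01  1.0088e+02] F [ 0.2  0.8 -0.9] w 0.0115 ff 58.9 q [ 0.25  0.57 -0.51  1.72  0.33  0.93 -0.2 ]
side lid 2019 (array([594.6,   2. ]), array([115.6, 162.7]), 11.0) 0.1521
side rim 112 (array([584.8,  56.1]), array([104.4,  40.3]), 7.4) 0.0902
side bar 74 (array([593.5,   2.4]), array([ 8.8, 58.1]), 10.3) 0.1834
top lid 441 (array([581. ,  51.7]), array([116.2,  50.1]), 10.6) 0.1517
```

View pics/vB.png

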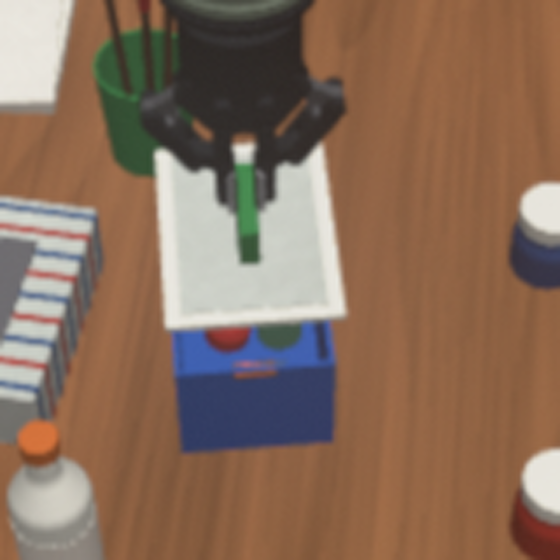

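The lid hangs level over the tub, about 2–3 mm too far along +y. I'll correct that and lower it.

Run:
```python
from plan import *
p,r=state()
p,r=plan(p,r,[.5942,-.0018,.122],down(100.6),1,"e")
p,r=plan(p,r,[.5942,-.0018,.108],down(100.6),1,"f")
```

```text
t 24.0667 pos [ 0.5918 -0.0026  0.1546] rpy [1.8000e+02 1.0000e-02 1.0052e+02] F [-0.4 -1.7 -1.4] w 0.0118 ff 58.9 q [ 0.25  0.57 -0.5   1.72  0.33  0.93 -0.2 ]
e 0 [0.003, 0.025, 0.326] [0.0, 0.0, -0.001]
f 0 [0.0, 0.0, 0.14] [0.0, 0.0, 0.0]
```

Emit:
{"name": "apply_moves", "arguments": {
  "linear": [
    [0,0.02,0.1],
    [0,0.02,0.2],
    [0,0.02,0.3],
    [0,0.02,0.32],
    [0,0.02,0.32]
  ],
  "delta_rot": [
    [0,0,0],
    [0,0,0],
    [0,0,0],
    [0,0,0],
    [0,0,0]
  ]
}}

```text
clock: 24.48
position: [0.5931, -0.003, 0.1216]
tool_rot: [-3.14, -0.0, 1.753]
force: [-0.6, -0.8, -1.8]
grip_width: 0.0112
finger_force: 58.9
```

Emit:
{"name": "apply_moves", "arguments": {
  "linear": [
    [0,0,0.02],
    [0,0,0.05],
    [0,0,0.08],
    [0,0,0.11],
    [0,0,0.11]
  ],
  "delta_rot": [
    [0,0,0],
    [0,0,0],
    [0,0,0],
    [0,0,0],
    [0,0,0]
  ]
}}

```text
clock: 24.9
position: [0.5939, -0.0024, 0.1117]
tool_rot: [3.141, -0.0, 1.754]
force: [0.3, 1.4, 1.4]
grip_width: 0.0118
finger_force: 59.3
```

```bash
cat > chk.py <<'E'
from plan import *
from m import rect
p,r=state()
for n in("side","top"):
    im,d=grab(n);W=cloud(n,d);H=cv2.cvtColor(im,cv2.COLOR_RGB2HSV).astype(int)
    h,s,v=H[...,0],H[...,1],H[...,2]
    box=(abs(W[...,0]-.594)<.11)&(abs(W[...,1])<.15)&(d>0)
    L=W[box&(s<60)&(v>110)&(W[...,2]>.08)&(W[...,2]<.125)]
    B=W[box&(h>100)&(h<125)&(s>120)&(W[...,2]>.02)&(W[...,2]<.1)]
    for k,P in(("lid",L),("tubside",B)):
        if len(P)>4:
            A=np.c_[P[:,:2]-[.594,0],np.ones(len(P))]; print(n,k,len(P),rect(P),np.median(P[:,2]).round(4),"plane",np.linalg.lstsq(A,P[:,2],rcond=None)[0].round(4) if k=="lid" else "")
cv2.imwrite("pics/last.png",cv2.resize(optics.grab_frame("side")[0][110:270,240:400][:,:,::-1],None,fx=3.5,fy=3.5,interpolation=cv2.INTER_CUBIC))
E
python3 chk.py
```

```text
t 24.9 pos [ 0.5939 -0.0024  0.1117] rpy [ 1.7995e+02 -1.0000e-02  1.0049e+02] F [0.3 1.4 1.4] w 0.0118 ff 59.3 q [ 0.24  0.62 -0.48  1.75  0.37  0.86 -0.23]
side lid 1933 (array([595.9,  -1.2]), array([115.7, 162.7]), 10.5) 0.109 plane [ 0.0057 -0.0125  0.1092]
side tubside 296 (array([590.6,  69.2]), array([ 43.9, 111.5]), 77.6) 0.0612 plane 
top lid 431 (array([583.4,  48.1]), array([116.5,  54.5]), 10.6) 0.1081 plane [ 0.0039 -0.0156  0.1092]
top tubside 18 (array([531.9,  31.3]), array([ 1.3, 54.1]), 10.3) 0.0458 plane
```

Emit:
{"name": "apply_moves", "arguments": {
  "linear": [
    [0,0,0.03],
    [0,0,0.06],
    [0,0,0.09],
    [0,0,0.12],
    [0,0,0.12]
  ],
  "delta_rot": [
    [0,0,0],
    [0,0,0],
    [0,0,0],
    [0,0,0],
    [0,0,0]
  ]
}}

```text
clock: 25.47
position: [0.5933, -0.003, 0.0991]
tool_rot: [-3.141, 0.0, 1.754]
force: [0.4, -0.5, -8.2]
grip_width: 0.0113
finger_force: 58.5
```

```bash
python3 chk.py
```

```text
t 25.4667 pos [ 0.5933 -0.003   0.0991] rpy [-1.7996e+02  1.0000e-02  1.0048e+02] F [ 0.4 -0.5 -8.2] w 0.0113 ff 58.5 q [ 0.23  0.64 -0.47  1.76  0.38  0.83 -0.24]
side lid 1886 (array([595.7,  -1.9]), array([115.7, 161.9]), 10.7) 0.0966 plane [0.0096 0.0047 0.0966]
side tubside 166 (array([609.4,  76.4]), array([43.4,  6.5]), 13.5) 0.0507 plane 
top lid 432 (array([583.3,  45.2]), array([115.2,  60.4]), 10.6) 0.0961 plane [ 0.007  -0.011   0.0968]
top tubside 11 (array([531.2,  32.8]), array([ 1.2, 50.9]), 10.3) 0.039 plane
```

Emit:
{"name": "apply_moves", "arguments": {
  "linear": [
    [0,0,0.01],
    [0,0,0.02],
    [0,0,0.02],
    [0,0,0.02],
    [0,0,0.02]
  ],
  "delta_rot": [
    [0,0,0],
    [0,0,0],
    [0,0,0],
    [0,0,0],
    [0,0,0]
  ]
}}

```text
clock: 26.03
position: [0.5938, -0.0027, 0.0983]
tool_rot: [3.141, 0.0, 1.754]
force: [-4.5, -0.0, 5.6]
grip_width: 0.0116
finger_force: 60.2
```

Emit:
{"name": "apply_moves", "arguments": {
  "linear": [
    [0,0,0],
    [0,0,0],
    [0,0,0],
    [0,0,0],
    [0,0,0]
  ],
  "delta_rot": [
    [0,0,0],
    [0,0,0],
    [0,0,0],
    [0,0,0],
    [0,0,0]
  ],
  "gripper": 0.6
}}

```text
clock: 26.45
position: [0.5939, -0.0026, 0.0979]
tool_rot: [3.141, 0.0, 1.754]
force: [0.4, 0.7, 0.3]
grip_width: 0.0684
finger_force: 0.0
```

Emit:
{"name": "apply_moves", "arguments": {
  "linear": [
    [0,0,-0.2],
    [0,0,-0.45],
    [0,0,-0.7],
    [0,0,-0.95],
    [0,0,-0.95]
  ],
  "delta_rot": [
    [0,0,0],
    [0,0,0],
    [0,0,0],
    [0,0,0],
    [0,0,0]
  ]
}}

```text
clock: 26.87
position: [0.5958, -0.0023, 0.1974]
tool_rot: [3.135, 0.001, 1.754]
force: [-0.3, 0.6, 0.4]
grip_width: 0.068
finger_force: 0.0
```

```bash
python3 chk.py
```

```text
t 26.8667 pos [ 0.5958 -0.0023  0.1974] rpy [1.7963e+02 6.0000e-02 1.0047e+02] F [-0.3  0.6  0.4] w 0.068 ff 0.0 q [ 0.27  0.52 -0.52  1.68  0.3   1.01 -0.17]
side lid 2278 (array([596.3,  -3.9]), array([115.6, 165.4]), 10.3) 0.0958 plane [ 0.0028 -0.0017  0.0959]
side tubside 70 (array([610.6,  76.5]), array([39.5,  6.7]), 13.8) 0.0393 plane 
top lid 492 (array([583.8,  47.2]), array([116.9,  57.2]), 10.9) 0.0951 plane [ 0.0012 -0.0225  0.0963]
top tubside 11 (array([531. ,  32.8]), array([ 1.1, 50.8]), 10.4) 0.041 plane
```

View pics/last.png

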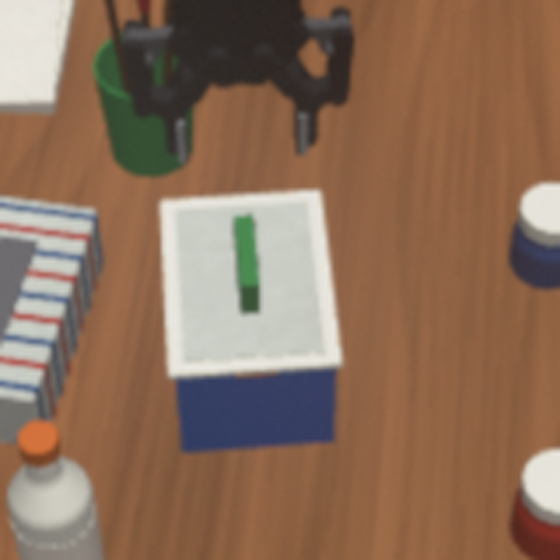

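The lid is home: its top is at 0.096 m, it is level, and it stayed put when released. The arm is clear.

```bash
python3 -c "
from h import *
print(workorder.job_done())"
```

```text
the job is handed in; nothing more can be done
None
```

The job is handed in but returned no verdict; by my own measurements all four ornaments are in the tub, the empty tray is flat in its old place, the lid is snapped home and level, and nothing else was disturbed.

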